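# Set a depth gauge blade in a gap-setting gate

### The arm

A 6-joint arm with a two-finger parallel gripper is mounted at the origin on a cart in front of the work surface, level with it; the furniture and walls round the work are solid. World frame = base frame: x ahead of the robot, y to its left, z up, the work surface at z = 0. Lengths are in m, angles in rad, forces in N, time in s.
With the tool pointing down it reaches from about 0.4 to 0.825 m from the base axis. Payload 7 kg.
Tool frame: the origin (TCP) lies at the very end of the fingers, on their centre line; the grasp point (between the pads) lies arm.hold_point_z behind it (arm.hold_point_z is the distance from the TCP to the grasp point, in m); z points along the fingers, y is the line along which they close (so a half turn about z gives the same grasp; the last joint's range is limited). The gripper opens to 88 mm and grips with 3 to 60 N. Pads are 19 mm wide; open, the fingers measure 130 mm over their backs; the gripper's body (78 mm by 193 mm) begins 47 mm behind the grasp point.
Start: joints at [-0.927, 0.359, 0.012, 0, -1.224, -0.288], TCP at [0.235, -0.633, 0.227] pointing down, gripper open.
Joint ranges: [-3.07, 3.07], [-1.43, 2.12], [-1.02, 1.25], [-3.03, 1.67], [-3.05, -0], [-3.03, 3.03]. Speed limits (rad/s): [2.39, 2.39, 3.01, 3.14, 3.14, 3.14].

### API

Orientations are given as [roll, pitch, yaw] about the fixed x, y, z axes, in that order (R = Rz(yaw) Ry(pitch) Rx(roll)).
In Python, from station import arm, viewer gives the robot as it stands (arm), with the cameras (viewer).
- The arm moves only by the shell command python3 nudge.py FILE [FORCE], which reads ROWS from the file FILE. ROWS is a JSON object whose key "ticks" holds a list of rows, 1 to 20 of them, each of 5 numbers: the finger opening in m, then dx, dy, dz in normalised numbers (1 is 1 m), then a turn about the tool's z in shares of 90 degrees (1.0 is 90 degrees); each row is the pose to reach, as a shift and turn from the pose commanded when the command began, along the tool's axes at that moment; what a row does not reach only later rows make up. A row lasts 1/12 s, in which the tool goes at most 0.0417 m and 0.125 rad, less where a joint would pass 70% of its speed; a pose out of reach is approached as far as the arm can. The fingers move at their own pace and stop on an object; FORCE is the grip in N (left out, the last holds). Time passes only in rows, so rows that do not move let the fingers close. It prints the time, the measured TCP pose, the force, the opening and the grip force at its end. No shift or turn number may pass 1 either way. Input that does not fit is refused with a message, and nothing moves.
- arm.get_state(): the state, without advancing time (a new reading comes with each control period).
- viewer.grab_frame(name): name is "side" or "top"; returns the picture (420x560x3 uint8, red, green, blue); there is no depth.
- viewer.camera_params(name): a dict with "fx", "fy", "cx", "cy" (pixels), "T" (4x4, takes a point from camera to world coordinates). Camera axes: x right, y down, z forward; pixel columns grow to the right and rows downward; lengths in m; the calibration is good to about 2 mm. A picture is of the moment at which its call begins. camera_params takes no time and is no camera call.
- arm.job_done(): hands the job in; it is judged then, once.
The state is a dict: "t": time; "q": joint angles; "qd": joint speeds; "joint_efforts": joint torques, N m; "eef_pos": TCP position; "ee_rot": TCP orientation; "force": force on the tool from outside, world axes, zero at the start; "moment": the same for the moment, N m; "width": finger opening in m; "gripper_force": force on a finger pad.
Only numpy, scipy, OpenCV 4.12 (cv2) and the standard library are available. Lean on these libraries where they do the work, as an engineer would, in place of code of your own. Each camera call takes 0.05 s, during which the arm holds its last target. There are 200 camera calls.

### The job

Take the orange-handled gauge out of its wooden storage sleeve (it was put away handle first) and slide its steel blade, flat and tip first, into the slot of the grey gate, until the tip meets the indicator pin behind the slot and drives it back so far that the red pointer on the blue block stands within the green band. Do not overshoot, as the pin does not spring back; leave the gauge in the slot, let go, and leave the wax tin, the lock ring and the tape roll where they are.

Things in the scene. Friction and masses are not known exactly. Their poses are not given: they have to be found in the camera images.
- gauge: Loose gauge, 0.14 kg, sizes in mm. Steel blade along its +x: 90 long, 24 wide (19 over the last 4), 5 thick; orange handle along -x: 50 long, 26 wide, 24 high. One common flat underside: stable. Origin: underside, mid-width, at the shoulder between handle and blade; z up. Start: whole handle inside the sleeve, blade out. Handle is needed for the insertion: put it down, take it again.
- blade_tip (a point): On the gauge: the end of the blade, on the underside in the middle of the width; 90 mm along x from the gauge's origin; same axes.
- sleeve: Wooden storage sleeve fixed to the table: (mm) tunnel 32 wide, 30 high, 54 deep, closed at the back; outside 44 wide, 56 high. Origin: on the table below the mouth, mid-width. x points out of the mouth (draw the gauge that way, level), z up. Its floor, on which the gauge lies, is 20 above the table and juts out 8 beyond the mouth.
- slot_mouth (a point): Middle of the slot's floor at its mouth, 30 mm above the table. x points level into the slot, z up. Slot 27 wide, 8 high, 60 long, straight, open at the back. In front of the mouth the floor goes on as a ledge 15 long, 60 wide, with flared cheeks (8 high) that guide the blade; the roof starts at the mouth. In the end the blade is inside but for its last 5 to 23.
- pin (a joint): Travel (m) of the indicator pin in the blue block: 0 at the start, to 0.016; grows as the blade tip pushes it away from the gate. Moves stiffly (friction about 7 N), stays where it is left. The red pointer on the block, 2 thick, moves with it; the green band reaches from 0.003 to 0.011 (middle 0.007).
- wax_tin: Bystander: flat round tin, yellow lid, 66 across, 26 high, loose. Origin at its underside's centre.
- lock_ring: Bystander: black lock ring, 33 across, 12 high, loose. Origin at its underside's centre.
- tape_roll: Bystander: roll of black tape, 62 across, 19 high, loose. Origin at its underside's centre.
- gate: Fixed grey gate with the slot; origin on the table below slot_mouth, same axes. Foot 70 wide, 160 long; 60 wide and 48 mm high at the slot. Behind it, on rails, a blue indicator block, 49 high (59 with its pointer), is clamped at a different place each time: its pin is met when the blade tip is 64 to 74 mm beyond the mouth, to be found by touch or from the pointer.

How it is judged:
By the outcome, as a careful person would: the job done as asked, in the order asked, and still so for the second after the job is handed in, with the robot touching nothing.
It also fails if it takes over 64 s, if anything falls off the work surface, if the arm or the gripper's body presses on something with over 40 N, if the wrist force passes 120 N, or if a joint passes its speed limit or range.

## Working session

There is one attempt and no reset: what is moved stays moved. The work goes in short steps, Python scripts to look and compute and a shell command to move; the robot and the scene stay as the last step left them, time stands still between calls to the robot, and variables do not carry over. Pictures are saved under pics/ and viewed, at most 10 in all, crops included, and the job is handed in when it is done.

```bash
ls; mkdir -p pics; python3 - <<'E'
from station import arm, viewer
import cv2
s=arm.get_state(); print(s['t'],s['eef_pos'],s['ee_rot'],s['width'],arm.hold_point_z)
for n in("top","side"):
    cv2.imwrite(f"pics/{n}0.png",viewer.grab_frame(n)[:,:,::-1]); p=viewer.camera_params(n); print(n,p)
E
```

```text
nudge.py
pics
station.py
0.0 [ 0.23491601 -0.63230223  0.22562143] [ 3.13994986e+00 -1.55729656e-04 -2.78590942e+00] 0.08736389588939926 0.0188
top {'fx': 427.3882537097734, 'fy': 427.3882537097734, 'cx': 282.4363718805241, 'cy': 211.63580842110477, 'T': array([[-0.01078106, -0.98447364,  0.17520107,  0.34281209],
       [-0.99990605,  0.01209712,  0.00644546, -0.23630128],
       [-0.00846481, -0.17511512, -0.98451157,  0.8658009 ],
       [ 0.        ,  0.        ,  0.        ,  1.        ]])}
side {'fx': 380.97398455759907, 'fy': 380.97398455759907, 'cx': 270.3933351685098, 'cy': 204.53006481890864, 'T': array([[ 0.66350641,  0.28997228, -0.68969219,  1.0984188 ],
       [ 0.74796929, -0.27847237,  0.60249073, -0.76901125],
       [-0.01735461, -0.91562504, -0.40165856,  0.39896441],
       [ 0.        ,  0.        ,  0.        ,  1.        ]])}
```

View pics/top0.png

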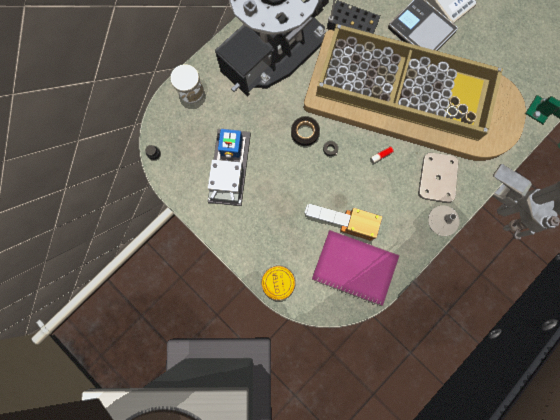

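View pics/side0.png

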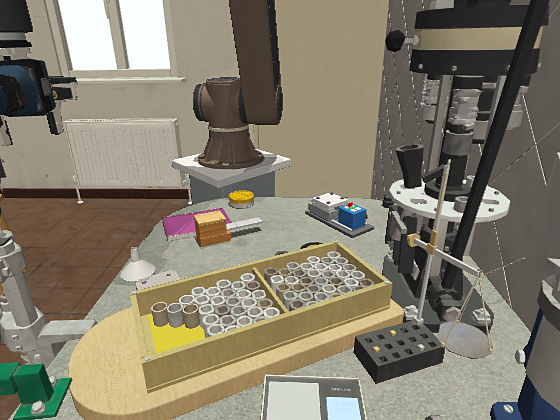

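The top view shows the sleeve at about (363,222) with the blade pointing left to (307,212). The gate is at (225–235, 130–205) with the blue block at its far end, so insertion runs roughly along +x. The bystanders are the tin (279,283), the tape (305,130) and the ring (330,148). I'll zoom in next.

```bash
python3 - <<'E'
import cv2,numpy as np
a=cv2.imread('pics/top0.png')
def z(x,y,w,h,f): 
    return cv2.resize(a[y:y+h,x:x+w],None,fx=f,fy=f,interpolation=cv2.INTER_CUBIC)
c=np.hstack([z(200,120,60,95,6),z(298,190,73,95,6)])
cv2.imwrite('pics/crop1.png',c); print(c.shape)
a=cv2.imread('pics/side0.png')
c=np.hstack([z(185,205,85,45,4),z(300,185,80,45,4)])
cv2.imwrite('pics/crop2.png',c); print(c.shape)
E
```

```text
(570, 798, 3)
(180, 660, 3)
```

View pics/crop1.png

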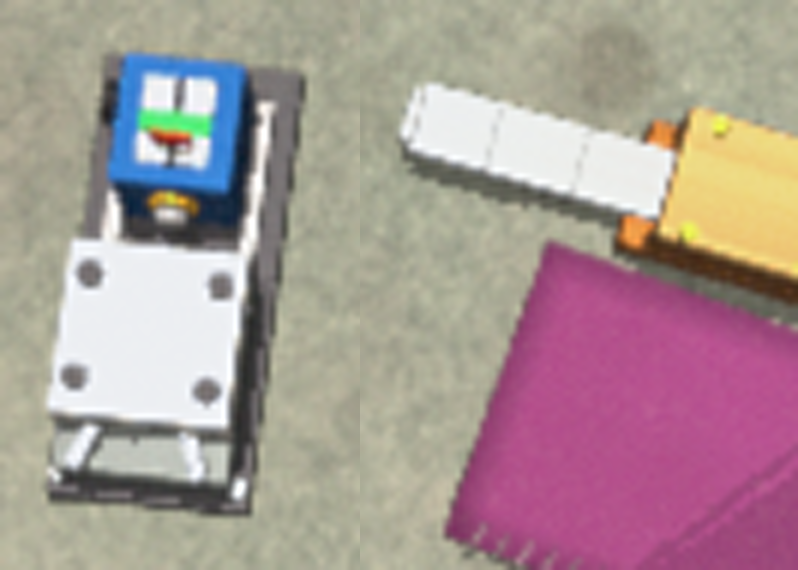

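View pics/crop2.png

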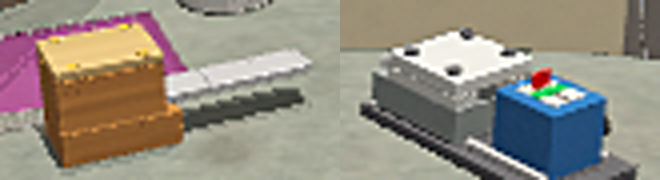

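```bash
cat > h.py <<'E'
import numpy as np
from station import arm, viewer
P={n:viewer.camera_params(n) for n in("top","side")}
def w(n,u,v,z):
    p=P[n];T=p['T'];d=T[:3,:3]@[(u-p['cx'])/p['fx'],(v-p['cy'])/p['fy'],1]
    return T[:3,3]+d*(z-T[2,3])/d[2]
def pix(n,X):
    p=P[n];T=p['T'];c=T[:3,:3].T@(np.array(X)-T[:3,3]);return c[0]/c[2]*p['fx']+p['cx'],c[1]/c[2]*p['fy']+p['cy']
def c1(x0,y0,f=6): return lambda x,y,z,n="top":w(n,x0+(x+.5)/f-.5,y0+(y+.5)/f-.5,z)
def err(target,yaw):
    s=arm.get_state();e=np.array(target)-s['eef_pos'];a=s['ee_rot'][2]
    x=np.array([np.cos(a),np.sin(a)]);y=np.array([np.sin(a),-np.cos(a)])
    t=-(yaw-a);t=(t+np.pi)%(2*np.pi)-np.pi
    print('tool dx dy dz turn',np.round([e[:2]@x,e[:2]@y,-e[2],t],4),'pos',np.round(s['eef_pos'],4),'rot',np.round(s['ee_rot'],3),'t',s['t'],'F',np.round(s['force'],1),'w',round(s['width'],4))
E
python3 - <<'E'
from h import *
np.set_printoptions(precision=4,suppress=True)
g=c1(298-60,190)   # crop columns offset 360
for x,y in[(425,85),(680,150),(410,148),(655,215),(405,113),(417,116),(667,182)]: print('blade',g(x,y,.025)[:2])
t=g(405,113,.025);s=g(667,182,.025); print('len',np.linalg.norm(t-s),'yaw',np.arctan2(*(t-s)[1::-1]))
k=c1(200,120)
r=[k(*p,.048)[:2] for p in[(75,240),(247,252),(228,432),(48,412)]]; print('roof',r)
b=(r[0]+r[1])/2;f=(r[2]+r[3])/2; print('mouth',f,'len',np.linalg.norm(b-f),'w',np.linalg.norm(r[0]-r[1]),'yaw',np.arctan2(*(b-f)[::-1]), 'yaw from front/back', [np.arctan2(*d[::-1])+np.pi/2 for d in (r[1]-r[0],r[2]-r[3])])
print('ledge front', k(50,475,.03),k(240,480,.03),'foot',k(50,500,.0),k(250,512,.0),k(300,70,.01),k(105,55,.01))
print('sleeve top', g(690,110,.056),g(660,235,.056))
print('tin',w("top",279,283,.026),'tape',w("top",305,130,.019),'ring',w("top",330,148,.012))
print('notebook',g(550,242,.003),g(445,540,.003))
print('side tip', [c1(185,205,4)(x,y,.025,'side')[:2] for x,y in[(305,50),(312,65)]])
E
```

```text
blade [ 0.5078 -0.283 ]
blade [ 0.4848 -0.3672]
blade [ 0.4866 -0.2776]
blade [ 0.4631 -0.3581]
blade [ 0.4984 -0.2762]
blade [ 0.4974 -0.2801]
blade [ 0.4741 -0.3625]
len 0.08969477562359468 yaw 1.2961136239855695
roof [array([ 0.5952, -0.0921]), array([ 0.5904, -0.1492]), array([ 0.5294, -0.1434]), array([ 0.5368, -0.0843])]
mouth [ 0.5331 -0.1139] len 0.06007623404729173 w 0.05731342531102229 yaw -0.113697597557199 yaw from front/back [np.float64(-0.0854090685700446), np.float64(-0.12565242007408628)]
ledge front [ 0.5196 -0.0821  0.03  ] [ 0.5171 -0.1455  0.03  ] foot [ 0.5171 -0.0767  0.    ] [ 0.512  -0.1457  0.    ] [ 0.6679 -0.1634  0.01  ] [ 0.6744 -0.0948  0.01  ]
sleeve top [ 0.4925 -0.3661  0.056 ] [ 0.4522 -0.355   0.056 ]
tin [ 0.3518 -0.2226  0.026 ] tape [ 0.6656 -0.2796  0.019 ] ring [ 0.6281 -0.3312  0.012 ]
notebook [ 0.4574 -0.3254  0.003 ] [ 0.3581 -0.2876  0.003 ]
side tip [array([ 0.4946, -0.271 ]), array([ 0.5121, -0.2807])]
```

```bash
python3 - <<'E'
from h import *
err([.4835,-.329,.08],1.296-np.pi)
E
```

```text
tool dx dy dz turn [-0.3386  0.1978  0.1457 -0.9403] pos [ 0.235  -0.6323  0.2257] rot [ 3.14  -0.    -2.786] t 0.1 F [-0.2  0.6 -0.1] w 0.0881
```

Units first: turns go in shares of 90 degrees. So -0.94 rad / 1.5708 = -0.5984.

```bash
echo '{"ticks": [[0.044, -0.035, 0.02, 0, -0.0796], [0.044, -0.07, 0.04, 0, -0.1592], [0.044, -0.105, 0.06, 0.01, -0.2387], [0.044, -0.14, 0.08, 0.02, -0.3183], [0.044, -0.175, 0.1, 0.035, -0.3979], [0.044, -0.21, 0.12, 0.05, -0.4775], [0.044, -0.245, 0.14, 0.07, -0.557], [0.044, -0.275, 0.16, 0.09, -0.5984], [0.044, -0.31, 0.18, 0.1, -0.5984], [0.044, -0.3386, 0.1978, 0.12, -0.5986], [0.044, -0.3386, 0.1978, 0.1457, -0.5986], [0.044, -0.3386, 0.1978, 0.1457, -0.5986], [0.044, -0.3386, 0.1978, 0.1457, -0.5986]]}' > mv.in && python3 nudge.py mv.in 40; python3 - <<'E'
from h import *
import cv2
err([.4835,-.329,.0202],1.296-np.pi)
a=np.ascontiguousarray(viewer.grab_frame("side")[:,:,::-1])
cv2.imwrite('pics/s1.png',cv2.resize(a[150:280,170:330],None,fx=4,fy=4,interpolation=cv2.INTER_CUBIC))
E
```

```text
t: 1.18
eef_pos: [0.4826, -0.3286, 0.0797]
ee_rot: [3.138, -0.0, -1.844]
force: [0.8, -0.8, 0.7]
width: 0.044
gripper_force: 0.0
tool dx dy dz turn [ 0.0001 -0.001   0.0595  0.0013] pos [ 0.4826 -0.3286  0.0797] rot [ 3.138 -0.    -1.844] t 1.1833 F [ 0.8 -0.8  0.7] w 0.044
```

View pics/s1.png

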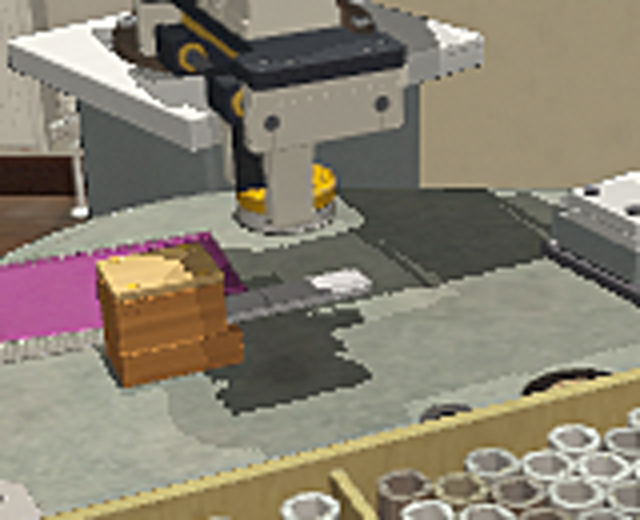

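The gripper hovers above the blade, with the fingers at about (290,190) in the crop straddling it and the sleeve clear at (170,310). I'll descend and close.

```bash
echo '{"ticks": [[0.044, 0, -0.001, 0.03, 0], [0.044, 0, -0.001, 0.05, 0], [0.044, 0, -0.001, 0.0595, 0], [0.044, 0, -0.001, 0.0595, 0], [0.02, 0, -0.001, 0.0595, 0], [0.02, 0, -0.001, 0.0595, 0], [0.02, 0, -0.001, 0.0595, 0], [0.02, 0, -0.001, 0.0595, 0], [0.02, 0, -0.001, 0.0595, 0], [0.02, 0, -0.001, 0.0595, 0]]}' > mv.in && python3 nudge.py mv.in 40
```

```text
t: 2.07
eef_pos: [0.4852, -0.3299, 0.0222]
ee_rot: [-3.14, -0.0, -1.845]
force: [-0.4, -0.5, 2.6]
width: 0.0222
gripper_force: 39.7
```

```bash
echo '{"ticks": [[0.02, -0.005, 0, 0, 0], [0.02, -0.015, 0, 0, 0], [0.02, -0.025, 0, 0, 0], [0.02, -0.025, 0, 0, 0]]}' > mv.in && python3 nudge.py mv.in 45; python3 - <<'E'
from h import *
import cv2
err([.4835,-.329,.0202],1.296-np.pi)
f=lambda n,y,x:cv2.resize(np.ascontiguousarray(viewer.grab_frame(n)[y:y+70,x:x+95,::-1]),None,fx=4,fy=4,interpolation=cv2.INTER_CUBIC)
cv2.imwrite('pics/s2.png',np.hstack([f("side",190,190),f("top",185,290)]))
E
```

```text
t: 2.4
eef_pos: [0.4918, -0.3037, 0.0213]
ee_rot: [3.141, 0.0, -1.844]
force: [0.4, 1.5, 1.5]
width: 0.0216
gripper_force: 44.7
tool dx dy dz turn [0.0266 0.0011 0.0011 0.0012] pos [ 0.4918 -0.3037  0.0213] rot [ 3.141  0.    -1.844] t 2.4 F [0.4 1.5 1.5] w 0.0216
```

View pics/s2.png

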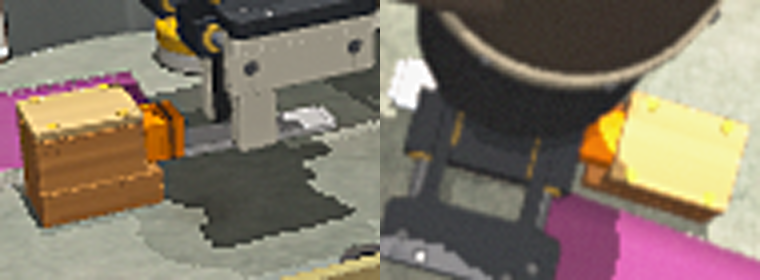

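The handle (orange, at (165,130) in the left half) is coming out with the gripper, so I'll keep drawing and then lift.

```bash
echo '{"ticks": [[0.02, -0.02, 0, 0, 0], [0.02, -0.04, 0, 0, 0], [0.02, -0.055, 0, 0, 0], [0.02, -0.06, 0, 0, 0], [0.02, -0.06, 0, -0.02, 0], [0.02, -0.06, 0, -0.05, 0], [0.02, -0.06, 0, -0.05, 0]]}' > mv.in && python3 nudge.py mv.in 45; python3 - <<'E'
from h import *
# gauge origin to land (.45,-.20), yaw -.11; blade gripped ~.035 from origin
o=np.array([.45,-.2]); err([*(o+.035*np.array([np.cos(.11),-np.sin(.11)])),.03],-.11-np.pi)
E
```

```text
t: 3.08
eef_pos: [0.5103, -0.2486, 0.0758]
ee_rot: [-3.136, -0.0, -1.844]
force: [1.3, -1.0, -0.7]
width: 0.0221
gripper_force: 44.7
tool dx dy dz turn [-0.0362  0.0366  0.0458  1.4078] pos [ 0.5103 -0.2486  0.0758] rot [-3.136 -0.    -1.844] t 3.0833 F [ 1.3 -1.  -0.7] w 0.0221
```

Converted, 1.4078 rad / 1.5708 = 0.8962.

```bash
echo '{"ticks": [[0.02, -0.005, 0.005, 0, 0.0764], [0.02, -0.01, 0.01, 0, 0.1528], [0.02, -0.015, 0.015, 0, 0.2292], [0.02, -0.02, 0.02, 0, 0.3056], [0.02, -0.025, 0.025, 0, 0.382], [0.02, -0.03, 0.03, 0, 0.4584], [0.02, -0.0362, 0.0366, 0, 0.5348], [0.02, -0.0362, 0.0366, 0, 0.6112], [0.02, -0.0362, 0.0366, 0, 0.6875], [0.02, -0.0362, 0.0366, 0, 0.7639], [0.02, -0.0362, 0.0366, 0, 0.8403], [0.02, -0.0362, 0.0366, 0, 0.8962], [0.02, -0.0362, 0.0366, 0, 0.8962], [0.02, -0.0362, 0.0366, 0.04, 0.8962], [0.02, -0.0362, 0.0366, 0.055, 0.8962], [0.02, -0.0362, 0.0366, 0.055, 0.8962]]}' > mv.in && python3 nudge.py mv.in 45; python3 - <<'E'
from h import *
import cv2
o=np.array([.45,-.2]); err([*(o+.035*np.array([np.cos(.11),-np.sin(.11)])),.003],-.11-np.pi)
f=lambda n,y,x:cv2.resize(np.ascontiguousarray(viewer.grab_frame(n)[y:y+80,x:x+95,::-1]),None,fx=4,fy=4,interpolation=cv2.INTER_CUBIC)
cv2.imwrite('pics/s3.png',np.hstack([f("side",170,240),f("top",160,220)]))
E
```

```text
t: 4.42
eef_pos: [0.4794, -0.203, 0.0131]
ee_rot: [3.141, -0.006, 3.032]
force: [-0.5, -0.1, -0.9]
width: 0.0224
gripper_force: 44.7
tool dx dy dz turn [-0.0055 -0.0003  0.0101  0.0004] pos [ 0.4794 -0.203   0.0131] rot [ 3.141 -0.006  3.032] t 4.4167 F [-0.5 -0.1 -0.9] w 0.0224
```

View pics/s3.png

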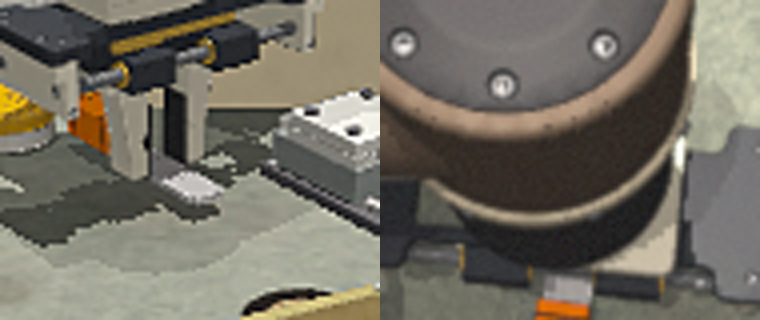

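The gauge is held with its blade toward +x, the tip at (200,185) in the left crop and clear of the gate. I'll lower it gently.

```bash
echo '{"ticks": [[0.02, 0, 0, 0.004, 0], [0.02, 0, 0, 0.008, 0], [0.02, 0, 0, 0.008, 0], [0.02, 0, 0, 0.008, 0]]}' > mv.in && python3 nudge.py mv.in
```

```text
t: 4.85
eef_pos: [0.4825, -0.2031, 0.0088]
ee_rot: [3.142, 0.001, 3.03]
force: [-0.3, -0.1, -0.8]
width: 0.0219
gripper_force: 44.7
```

```bash
echo '{"ticks": [[0.02, 0, 0, 0.003, 0], [0.02, 0, 0, 0.003, 0], [0.02, 0, 0, 0.003, 0]]}' > mv.in && python3 nudge.py mv.in;echo '{"ticks": [[0.02, 0, 0, 0.002, 0], [0.02, 0, 0, 0.002, 0]]}' > mv.in && python3 nudge.py mv.in
```

```text
t: 5.1
eef_pos: [0.4822, -0.203, 0.0054]
ee_rot: [-3.142, 0.0, 3.03]
force: [0.2, -0.1, -1.5]
width: 0.022
gripper_force: 44.7
t: 5.27
eef_pos: [0.4823, -0.203, 0.0032]
ee_rot: [3.142, 0.0, 3.03]
force: [-0.5, -0.6, -1.4]
width: 0.0221
gripper_force: 44.7
```

```bash
echo '{"ticks": [[0.02, 0, 0, 0.0015, 0], [0.02, 0, 0, 0.0015, 0]]}' > mv.in && python3 nudge.py mv.in; echo '{"ticks": [[0.044, 0, 0, 0, 0], [0.044, 0, 0, 0, 0], [0.044, 0, 0, 0, 0], [0.044, 0, 0, 0, 0]]}' > mv.in && python3 nudge.py mv.in; echo '{"ticks": [[0.044, 0, 0, -0.04, 0], [0.044, 0, 0, -0.08, 0], [0.044, 0.04, 0, -0.12, 0], [0.044, 0.08, 0, -0.15, 0], [0.044, 0.08, 0.04, -0.16, 0], [0.044, 0.08, 0.08, -0.16, 0], [0.044, 0.08, 0.12, -0.16, 0], [0.044, 0.08, 0.16, -0.16, 0], [0.044, 0.08, 0.2, -0.16, 0], [0.044, 0.08, 0.2, -0.16, 0], [0.044, 0.08, 0.2, -0.16, 0]]}' > mv.in && python3 nudge.py mv.in
python3 - <<'E'
from h import *
import cv2
err([.45,-.2,.1],-.11-np.pi)
cv2.imwrite('pics/top4.png',viewer.grab_frame("top")[:,:,::-1])
a=cv2.imread('pics/top4.png');cv2.imwrite('pics/crop4.png',cv2.resize(a[120:220,200:320],None,fx=6,fy=6,interpolation=cv2.INTER_CUBIC))
E
```

```text
t: 5.43
eef_pos: [0.4824, -0.2031, 0.0027]
ee_rot: [-3.141, 0.0, 3.03]
force: [-3.5, 2.0, 9.8]
width: 0.0221
gripper_force: 44.7
t: 5.77
eef_pos: [0.4822, -0.2031, 0.0018]
ee_rot: [3.142, -0.0, 3.03]
force: [-0.3, -0.1, -0.6]
width: 0.0414
gripper_force: 0.0
t: 6.68
eef_pos: [0.4252, 0.0068, 0.1619]
ee_rot: [3.141, 0.0, 3.035]
force: [0.0, -0.9, -0.0]
width: 0.044
gripper_force: 0.0
tool dx dy dz turn [-0.0467 -0.203   0.0619  0.0032] pos [0.4252 0.0068 0.1619] rot [3.141 0.    3.035] t 6.6833 F [ 0.  -0.9 -0. ] w 0.044
```

View pics/crop4.png

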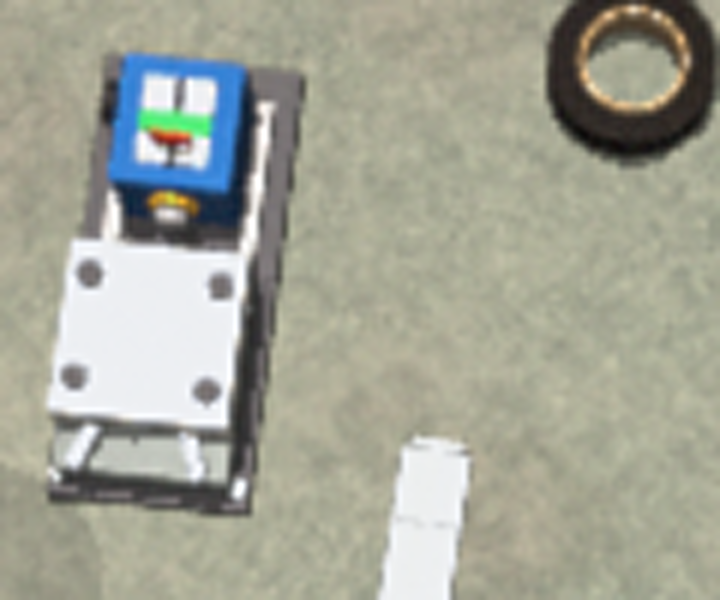

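The gauge lies flat, with its tip at crop (440,440) and its blade edges parallel to the gate's. I'll compute the handle grasp.

```bash
python3 - <<'E'
from h import *
k=c1(200,120)
t=k(441,438,.005)[:2]; l=k(426,522,.005)[:2]; L=k(380,590,.005)[:2];R=k(452,590,.005)[:2];L2=k(401,460,.005)[:2];R2=k(469,460,.005)[:2]
print(t,l,np.linalg.norm(t-l),'w',np.linalg.norm(L-R))
print('yaw',[np.arctan2(*(a-b)[::-1]) for a,b in((L2,L),(R2,R))])
m=(L+R)/2; m2=(L2+R2)/2; print('mid',m,m2)
g=np.array([.4822,-.2031]); u=np.array([np.cos(.11),-np.sin(.11)]);n=np.array([np.sin(.11),np.cos(.11)])
print('tip vs TCP along',(t-g)@u,'lat',(t-g)@n,(m-g)@n,(m2-g)@n)
h=g+u*((t-g)@u-.09-.022); print('handle grip',h)
err([*h,.08],-.11-np.pi)
E
```

```text
[ 0.53614563 -0.21180593] [ 0.50681912 -0.20647449] 0.029807188120719978 w 0.024499568654659198
yaw [np.float64(-0.1611931758440032), np.float64(-0.13616958155343725)]
mid [ 0.48331732 -0.2029312 ] [ 0.52844089 -0.20969117]
tip vs TCP along 0.05457530801338815 lat -0.002731254658176266 0.000290434715678393 -0.0014750909667244165
handle grip [ 0.42512238 -0.19679601]
tool dx dy dz turn [-0.0223 -0.2011  0.0817  0.0011] pos [0.4248 0.0055 0.1617] rot [-3.141 -0.     3.033] t 6.7333 F [ 0.5 -1.1  0.2] w 0.0441
```

Converted, 0.03 rad / 1.5708 = 0.0191.

```bash
echo '{"ticks": [[0.044, 0, -0.04, 0, 0.0191], [0.044, -0.01, -0.08, 0, 0.0191], [0.044, -0.02, -0.12, 0, 0.0191], [0.044, -0.0222, -0.16, 0.02, 0.0191], [0.044, -0.0222, -0.1993, 0.05, 0.0191], [0.044, -0.0222, -0.1993, 0.09, 0.0191], [0.044, -0.0222, -0.1993, 0.1, 0.0191], [0.044, -0.0222, -0.1993, 0.1, 0.0191], [0.044, -0.0222, -0.1993, 0.1, 0.0191]]}' > mv.in && python3 nudge.py mv.in; python3 - <<'E'
from h import *
import cv2
err([.4255,-.195,.010],-.14-np.pi)
f=lambda n,y,x:cv2.resize(np.ascontiguousarray(viewer.grab_frame(n)[y:y+80,x:x+95,::-1]),None,fx=4,fy=4,interpolation=cv2.INTER_CUBIC)
cv2.imwrite('pics/s5.png',np.hstack([f("side",170,240),f("top",170,220)]))
E
```

```text
t: 7.48
eef_pos: [0.4235, -0.1973, 0.0613]
ee_rot: [-3.141, -0.003, 2.997]
force: [1.0, -0.0, -0.0]
width: 0.044
gripper_force: 0.0
tool dx dy dz turn [-0.0016  0.0026  0.0513 -0.0042] pos [ 0.4235 -0.1973  0.0613] rot [-3.141e+00 -3.000e-03  2.997e+00] t 7.4833 F [ 1. -0. -0.] w 0.044
```

View pics/s5.png

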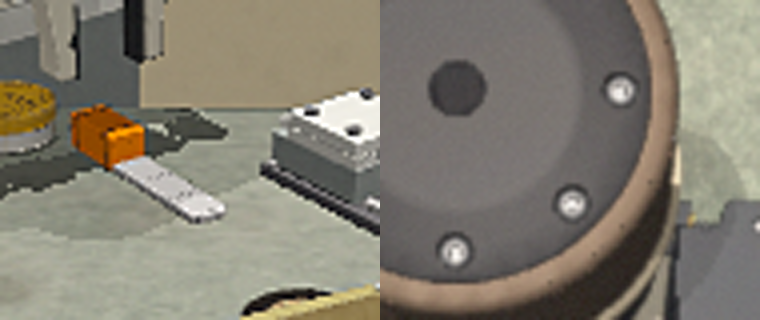

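The fingers straddle the orange handle at left-crop (108,135), so I'll descend, grip, and lift.

```bash
echo '{"ticks": [[0.044, 0, 0.002, 0.03, 0], [0.044, 0, 0.002, 0.045, 0], [0.044, 0, 0.002, 0.0515, 0], [0.044, 0, 0.002, 0.0515, 0], [0.044, 0, 0.002, 0.0515, 0]]}' > mv.in && python3 nudge.py mv.in; echo '{"ticks": [[0.02, 0, 0, 0, 0], [0.02, 0, 0, 0, 0], [0.02, 0, 0, 0, 0], [0.02, 0, 0, 0, 0], [0.02, 0, 0, 0, 0], [0.02, 0, 0, 0, 0]]}' > mv.in && python3 nudge.py mv.in 45;python3 - <<'E'
from h import *
err([.4255,-.195,.010],-.11-np.pi)
E
```

```text
t: 8.0
eef_pos: [0.4261, -0.1938, 0.0115]
ee_rot: [-3.142, 0.001, 3.001]
force: [0.3, 0.3, 1.5]
width: 0.044
gripper_force: 0.0
t: 8.5
eef_pos: [0.4257, -0.194, 0.0111]
ee_rot: [3.142, 0.001, 3.0]
force: [-1.4, 1.6, 7.4]
width: 0.0254
gripper_force: 44.9
tool dx dy dz turn [ 0.     -0.0011  0.0011 -0.0315] pos [ 0.4257 -0.194   0.0111] rot [3.142e+00 1.000e-03 3.000e+00] t 8.5 F [-1.4  1.6  7.4] w 0.0254
```

```bash
echo '{"ticks": [[0.02, 0, 0, -0.03, 0], [0.02, 0, 0, -0.06, 0], [0.02, 0, 0, -0.06, 0], [0.02, 0, 0, -0.06, 0]]}' > mv.in && python3 nudge.py mv.in;python3 - <<'E'
from h import *
u=np.array([np.cos(.11),-np.sin(.11)])
err([*(np.array([.5331,-.1139])-.137*u),.0611],-.11-np.pi)
E
```

```text
t: 8.83
eef_pos: [0.4263, -0.1939, 0.072]
ee_rot: [3.141, 0.004, 3.0]
force: [-0.2, -0.5, -1.9]
width: 0.0257
gripper_force: 44.9
tool dx dy dz turn [ 0.0426  0.09    0.0109 -0.0318] pos [ 0.4263 -0.1939  0.072 ] rot [3.141 0.004 3.   ] t 8.8333 F [-0.2 -0.5 -1.9] w 0.0257
```

Converted, -0.032 rad / 1.5708 = -0.0204.

```bash
echo '{"ticks": [[0.02, 0.03, 0.01, 0, -0.0204], [0.02, 0.0426, 0.04, 0, -0.0204], [0.02, 0.0426, 0.07, 0, -0.0204], [0.02, 0.0426, 0.09, 0.005, -0.0204], [0.02, 0.0426, 0.09, 0.011, -0.0204], [0.02, 0.0426, 0.09, 0.011, -0.0204], [0.02, 0.0426, 0.09, 0.011, -0.0204]]}' > mv.in && python3 nudge.py mv.in;python3 - <<'E'
from h import *
import cv2
u=np.array([np.cos(.11),-np.sin(.11)])
err([*(np.array([.5331,-.1139])-.137*u),.043],-.11-np.pi)
cv2.imwrite('pics/top6.png',viewer.grab_frame("top")[:,:,::-1])
cv2.imwrite('pics/side6.png',viewer.grab_frame("side")[:,:,::-1])
f=lambda n,y,x:cv2.resize(cv2.imread(f'pics/{n}6.png')[y:y+100,x:x+66],None,fx=6,fy=6,interpolation=cv2.INTER_CUBIC)
cv2.imwrite('pics/s6.png',np.hstack([f("side",140,300),f("top",120,195)]))
E
```

```text
t: 9.42
eef_pos: [0.3947, -0.099, 0.0586]
ee_rot: [-3.141, -0.002, 3.032]
force: [0.4, 0.6, -1.0]
width: 0.0252
gripper_force: 44.9
tool dx dy dz turn [-0.0022  0.0004  0.0156  0.0008] pos [ 0.3947 -0.099   0.0586] rot [-3.141e+00 -2.000e-03  3.032e+00] t 9.4167 F [ 0.4  0.6 -1. ] w 0.0252
```

View pics/s6.png

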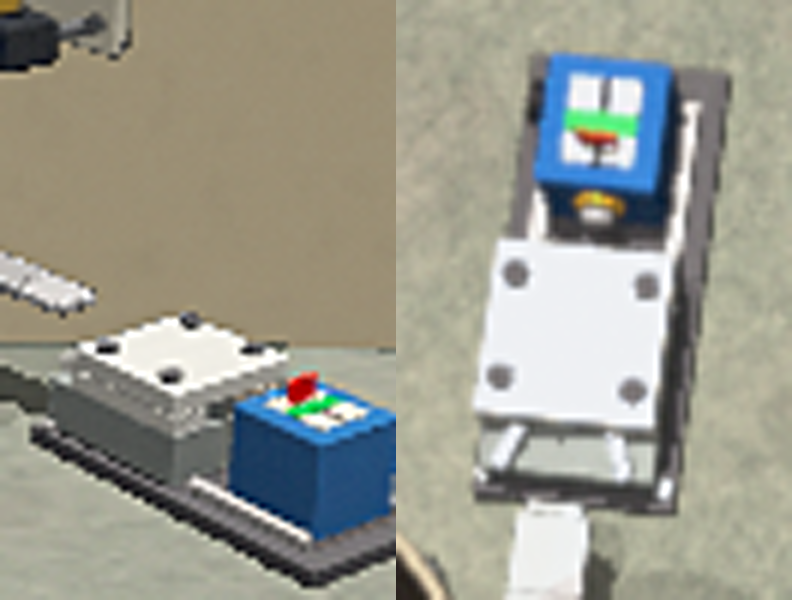

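The blade tip is at top-crop (552,503), ahead of the ledge and roughly centred on the flared cheeks. In the side crop its tip is at (75,300). I'll check lateral offset, height and pitch.

```bash
python3 - <<'E'
from h import *
k=c1(195-66,120); s=c1(300,140)
u=np.array([np.cos(.11),-np.sin(.11)]);n=np.array([np.sin(.11),np.cos(.11)])
m=np.array([.5331,-.1139])
r=[k(*p,.048)[:2] for p in[(499,240),(673,250),(657,430),(474,412)]]
f=(r[2]+r[3])/2;b=(r[0]+r[1])/2;print('roof front/back mid',f,b,'lat',(f-m)@n,(b-m)@n,'yaw',np.arctan2(*(b-f)[::-1]))
# cheeks tops at z=.038: inner ends near the mouth and wide ends
ch=[k(*p,.038)[:2] for p in[(522,432),(612,436),(495,468),(628,475)]];print('cheeks mid lat',((ch[0]+ch[1])/2-m)@n,((ch[2]+ch[3])/2-m)@n)
for zt in(.045,.0525,.06):
    t=k(552,505,zt)[:2];e=k(543,592,zt)[:2]
    print(zt,'tip',t,'along',(t-m)@u,'lat',(t-m)@n,'rear lat',(e-m)@n,'yaw',np.arctan2(*(t-e)[::-1]), 'side px',pix('side',[*t,zt]))
tcp=np.array([.3947,-.099]);print('tcp lat',(tcp-m)@n)
print('side tip seen px',300+75/6-.4,140+300/6-.4)
E
```

```text
roof front/back mid [ 0.53343929 -0.11434394] [ 0.5931469  -0.12033717] lat -0.00040401003243485504 0.0001935854264486833 yaw -0.10004117873393609
cheeks mid lat 0.0002707071830695204 0.0005229479665510605
0.045 tip [ 0.50606353 -0.10989508] along -0.02731272248327193 lat 0.0010126994543650035 rear lat 0.00034644039709100325 yaw -0.08691313653061053 side px (np.float64(313.0436979987645), np.float64(191.98393636716162))
0.0525 tip [ 0.50457183 -0.1110501 ] along -0.02866860639670129 lat -0.0002991017317529969 rear lat -0.0009592729022783355 yaw -0.08691313653060957 side px (np.float64(312.364961039423), np.float64(189.13560798278442))
0.06 tip [ 0.50308013 -0.11220513] along -0.03002449031013064 lat -0.0016109029178709834 rear lat -0.002264986201647624 yaw -0.0869131365306099 side px (np.float64(311.6823646608673), np.float64(186.27108349600854))
tcp lat -0.00038337097631021796
side tip seen px 312.1 189.6
```

Height, lateral (−0.3 mm) and yaw all agree. I'll lower to the slot level and start in.

```bash
echo '{"ticks": [[0.02, 0, 0, 0.008, 0], [0.02, 0, 0, 0.0155, 0], [0.02, 0, 0, 0.0155, 0], [0.02, 0, 0, 0.0155, 0]]}' > mv.in && python3 nudge.py mv.in; echo '{"ticks": [[0.02, -0.007, 0, 0, 0], [0.02, -0.014, 0, 0, 0], [0.02, -0.02, 0, 0, 0], [0.02, -0.026, 0, 0, 0], [0.02, -0.032, 0, 0, 0], [0.02, -0.038, 0, 0, 0], [0.02, -0.038, 0, 0, 0]]}' > mv.in && python3 nudge.py mv.in;python3 - <<'E'
from h import *
u=np.array([np.cos(.105),-np.sin(.105)]);m=np.array([.5333,-.1141])
err([*(m-.111*u),.0425],-.105-np.pi)
E
```

```text
t: 9.85
eef_pos: [0.395, -0.0993, 0.0431]
ee_rot: [-3.141, -0.002, 3.031]
force: [-0.5, 0.0, -1.5]
width: 0.0256
gripper_force: 44.9
t: 10.43
eef_pos: [0.435, -0.1029, 0.0439]
ee_rot: [-3.142, 0.001, 3.032]
force: [0.1, 0.3, -1.4]
width: 0.0254
gripper_force: 44.9
tool dx dy dz turn [ 0.0121 -0.0009  0.0014 -0.0044] pos [ 0.435  -0.1029  0.0439] rot [-3.142e+00  1.000e-03  3.032e+00] t 10.4333 F [ 0.1  0.3 -1.4] w 0.0254
```

```bash
echo '{"ticks": [[0.02, -0.008, -0.0005, 0.0005, 0], [0.02, -0.016, -0.0005, 0.0005, 0], [0.02, -0.024, -0.0005, 0.0005, 0], [0.02, -0.032, -0.0005, 0.0005, 0], [0.02, -0.04, -0.0005, 0.0005, 0], [0.02, -0.04, -0.0005, 0.0005, 0], [0.02, -0.04, -0.0005, 0.0005, 0]]}' > mv.in && python3 nudge.py mv.in;python3 - <<'E'
from h import *
u=np.array([np.cos(.105),-np.sin(.105)]);m=np.array([.5333,-.1141])
err([*(m-.111*u),.0425],-.105-np.pi)
E
```

```text
t: 11.02
eef_pos: [0.4743, -0.1079, 0.0434]
ee_rot: [3.142, 0.001, 3.032]
force: [1.2, 1.6, -1.2]
width: 0.0255
gripper_force: 44.9
tool dx dy dz turn [ 0.0516 -0.0002  0.0009 -0.0048] pos [ 0.4743 -0.1079  0.0434] rot [3.142e+00 1.000e-03 3.032e+00] t 11.0167 F [ 1.2  1.6 -1.2] w 0.0255
```

```bash
cat >> h.py <<'E'
def red(a):
    a=a.astype(int);s=a[125:155,210:245];R,G,B=s[...,0],s[...,1],s[...,2]
    wt=np.clip(R-np.maximum(G,B)-30,0,None)*(1-(G>R));gt=np.clip(G-np.maximum(R,B)-30,0,None)
    yy,xx=np.mgrid[125:155,210:245];c=lambda q:((xx*q).sum()/max(q.sum(),1),(yy*q).sum()/max(q.sum(),1))
    return c(wt),c(gt),wt.sum(),gt.sum()
u=np.array([np.cos(.105),-np.sin(.105)]);m=np.array([.5333,-.1141])
def rep():
    err([*(m-.111*u),.0425],-.105-np.pi)
    r,g,nr,ng=red(viewer.grab_frame("top")); a=w("top",*r,.054);b=w("top",*g,.049)
    print('red',np.round(r,2),'green',np.round(g,2),nr,ng,'red-green along mm',1e3*(a-b)[:2]@u)
E
echo '{"ticks": [[0.02, -0.004, 0, 0, 0], [0.02, -0.008, 0, 0, 0], [0.02, -0.01, 0, 0, 0], [0.02, -0.01, 0, 0, 0]]}' > mv.in && python3 nudge.py mv.in;python3 - <<'E'
from h import *
import cv2
rep()
r,g,nr,ng=red(cv2.imread('pics/top0.png')[:,:,::-1]); a=w("top",*r,.054);b=w("top",*g,.049);print('start',r,g,nr,ng,1e3*(a-b)[:2]@u)
E
```

```text
t: 11.35
eef_pos: [0.4837, -0.109, 0.0434]
ee_rot: [-3.142, 0.0, 3.032]
force: [0.3, 1.9, -1.6]
width: 0.0254
gripper_force: 44.9
tool dx dy dz turn [ 0.0611 -0.0002  0.0009 -0.0045] pos [ 0.4837 -0.109   0.0434] rot [-3.142  0.     3.032] t 11.35 F [ 0.3  1.9 -1.6] w 0.0254
red [228.05 143.84] green [228.89 139.98] 837 2417 red-green along mm -9.849988915426337
start (np.float64(228.096644295302), np.float64(143.6765100671141)) (np.float64(228.91800152555302), np.float64(139.92868039664378)) 745 2622 -9.60781895872464
```

```bash
echo '{"ticks": [[0.02, -0.002, 0, 0, 0], [0.02, -0.002, 0, 0, 0]]}' > mv.in && python3 nudge.py mv.in;echo '{"ticks": [[0.02, -0.002, 0, 0, 0], [0.02, -0.002, 0, 0, 0]]}' > mv.in && python3 nudge.py mv.in;python3 -c "
from h import *
rep()"
```

```text
t: 11.57
eef_pos: [0.4851, -0.1092, 0.0434]
ee_rot: [-3.142, -0.0, 3.032]
force: [0.6, 1.5, -1.2]
width: 0.0254
gripper_force: 44.9
t: 11.73
eef_pos: [0.4873, -0.1094, 0.0434]
ee_rot: [-3.142, 0.0, 3.032]
force: [-1.5, 0.4, -1.9]
width: 0.026
gripper_force: 44.9
tool dx dy dz turn [ 0.0647 -0.0001  0.0009 -0.0046] pos [ 0.4873 -0.1094  0.0434] rot [-3.142  0.     3.032] t 11.7333 F [-1.5  0.4 -1.9] w 0.026
red [228.07 143.77] green [228.9  139.97] 837 2413 red-green along mm -9.718485773529245
```

```bash
for i in 1 2; do echo '{"ticks": [[0.02, -0.0015, 0, 0, 0], [0.02, -0.0015, 0, 0, 0], [0.02, -0.0015, 0, 0, 0]]}' > mv.in && python3 nudge.py mv.in | grep -E 'eef|force'; done;python3 -c "
from h import *
rep()"
```

```text
eef_pos: [0.4887, -0.1096, 0.0434]
force: [-0.1, 1.4, -1.1]
gripper_force: 44.9
eef_pos: [0.4902, -0.1097, 0.0434]
force: [-1.3, 1.3, -0.6]
gripper_force: 44.9
tool dx dy dz turn [ 0.0677 -0.0001  0.0009 -0.0047] pos [ 0.4902 -0.1097  0.0434] rot [-3.142  0.     3.032] t 12.2833 F [-1.3  1.3 -0.6] w 0.0257
red [228.06 143.84] green [228.87 139.98] 839 2409 red-green along mm -9.852508082696597
```

```bash
echo '{"ticks": [[0.02, -0.0015, 0, 0, 0], [0.02, -0.0015, 0, 0, 0], [0.02, -0.0015, 0, 0, 0]]}' > mv.in && python3 nudge.py mv.in | grep -E 'eef|force'; echo '{"ticks": [[0.02, -0.0015, 0, 0, 0], [0.02, -0.0015, 0, 0, 0], [0.02, -0.0015, 0, 0, 0]]}' > mv.in && python3 nudge.py mv.in | grep -E 'eef|force';python3 -c "
from h import *
rep()"
```

```text
eef_pos: [0.4917, -0.1099, 0.0434]
force: [-0.1, 1.1, -2.1]
gripper_force: 44.9
eef_pos: [0.4932, -0.1101, 0.0434]
force: [0.3, 0.3, -1.4]
gripper_force: 44.9
tool dx dy dz turn [ 0.0707 -0.0002  0.0009 -0.0047] pos [ 0.4932 -0.1101  0.0434] rot [3.142 0.    3.032] t 12.8333 F [ 0.3  0.3 -1.4] w 0.0252
red [228.08 143.86] green [228.87 139.97] 839 2410 red-green along mm -9.888589067602334
```

```bash
echo '{"ticks": [[0.02, -0.0015, 0, 0, 0], [0.02, -0.0015, 0, 0, 0], [0.02, -0.0015, 0, 0, 0]]}' > mv.in && python3 nudge.py mv.in | grep -E 'eef|force'; echo '{"ticks": [[0.02, -0.0015, 0, 0, 0], [0.02, -0.0015, 0, 0, 0], [0.02, -0.0015, 0, 0, 0]]}' > mv.in && python3 nudge.py mv.in | grep -E 'eef|force';python3 -c "
from h import *
rep()"
```

```text
eef_pos: [0.4944, -0.1102, 0.0433]
force: [-0.7, 1.2, -1.5]
gripper_force: 44.9
eef_pos: [0.4945, -0.1103, 0.043]
force: [-4.8, 3.6, 0.7]
gripper_force: 44.9
tool dx dy dz turn [ 0.072  -0.0001  0.0005 -0.0052] pos [ 0.4945 -0.1103  0.043 ] rot [-3.141e+00 -3.000e-03  3.031e+00] t 13.3833 F [-4.8  3.6  0.7] w 0.0255
red [228.04 143.85] green [228.88 139.98] 851 2405 red-green along mm -9.859224879946613
```

Contact starts at TCP x≈0.4945, so I need about 7 mm of push from here, confirmed by the pointer.

```bash
echo '{"ticks": [[0.02, -0.0015, 0, 0, 0], [0.02, -0.0015, 0, 0, 0], [0.02, -0.0015, 0, 0, 0]]}' > mv.in && python3 nudge.py mv.in | grep -E 'eef|force'; echo '{"ticks": [[0.02, -0.0015, 0, 0, 0], [0.02, -0.0015, 0, 0, 0], [0.02, -0.0015, 0, 0, 0]]}' > mv.in && python3 nudge.py mv.in | grep -E 'eef|force';python3 -c "
from h import *
rep()"
```

```text
eef_pos: [0.4946, -0.1104, 0.0426]
force: [-7.7, 6.5, 2.5]
gripper_force: 44.9
eef_pos: [0.4953, -0.1105, 0.0423]
force: [-10.5, 8.1, 3.1]
gripper_force: 44.9
tool dx dy dz turn [ 0.0728 -0.     -0.0002 -0.0058] pos [ 0.4953 -0.1105  0.0423] rot [-3.141 -0.006  3.031] t 13.9333 F [-10.5   8.1   3.1] w 0.0254
red [227.68 144.21] green [228.9  139.85] 574 2146 red-green along mm -10.955264412053673
```

```bash
echo '{"ticks": [[0.02, -0.001, 0, 0, 0], [0.02, -0.001, 0, 0, 0], [0.02, -0.001, 0, 0, 0]]}' > mv.in && python3 nudge.py mv.in | grep -E 'eef|force'; python3 -c "
from h import *
rep()
import cv2
for a in (cv2.imread('pics/top0.png')[:,:,::-1],viewer.grab_frame('top')):
    a=a.astype(int)[136:150,220:240]
    R,G,B=a[...,0],a[...,1],a[...,2]
    print('\n'.join(''.join('R' if r>g+40 and r>b+40 else 'G' if g>r+40 and g>b+40 else 'B' if b>r+40 else 'w' if r>170 else '.' for r,g,b in zip(*x)) for x in zip(R,G,B)));print()
p=np.array([*(m+.09*u),.054]);print(pix('top',p),pix('top',p+[.007,0,0]))
"
```

```text
eef_pos: [0.4961, -0.1105, 0.0423]
force: [-9.8, 7.4, 2.7]
gripper_force: 44.9
tool dx dy dz turn [ 0.0736 -0.0001 -0.0002 -0.0058] pos [ 0.4961 -0.1105  0.0423] rot [-3.141 -0.007  3.031] t 14.2333 F [-9.8  7.4  2.7] w 0.0257
red [227.65 143.09] green [228.97 139.86] 824 2050 red-green along mm -8.643255638764396
BBBBwwwww..wwwwwBBBB
BBBBwwwww.wwwwwwBBBB
BBBBGGGGGGwwwwwBBBBB
BBBGGGGGGGGGGGGBBBBB
BBBGGGGGGGGGGGGBBBBB
BBBGG.wGGGGGGGGBBBBB
BBBwwRRRRRRwGGGBBBBB
BBBwwwRRRRRRwwwBBBBB
BBBwwww...wwwwwBBBBB
BBBwwwww..wwwwwBBBBB
BBBwwwww.wwwwwBBBBBB
BBBBBBBBBB..BwBBBBBB
BBBBBBBBBBBBBBBBBBBB
BBBBBBBBBBBBBBBBBBB.

BBBBwwwww..wwwwwBBBB
BBBBwwwww.wwwwwwBBBB
BBBBGGwwwGwwwwwwBBBB
BBBGGGGGGGGGGGGBBBBB
BBBGGGGGGGGGGGGBBBBB
BBBGGRRRRRRwGGGBBBBB
BBBwwwRRRRR.GGGBBBBB
BBBwwww..RR.wwwBBBBB
wBBwwwww..wwwwwBBBBB
wBBwwwww.wwwwwwBBBBB
wBBwwwww.wwwwwBBBBBB
w.BBBBBBBBBwwwBBBBBB
wwBBBBBBBBBBBBBBBBBB
wwBBBBBBBBBBBBBBBBBB

(np.float64(227.6140204307759), np.float64(145.12596061551164)) (np.float64(227.65516274666427), np.float64(141.75783629936694))
```

```bash
echo '{"ticks": [[0.02, -0.001, 0, 0, 0], [0.02, -0.002, 0, 0, 0], [0.02, -0.002, 0, 0, 0], [0.02, -0.002, 0, 0, 0]]}' > mv.in && python3 nudge.py mv.in | grep -E 'eef|force'; python3 -c "
from h import *
rep()"
```

```text
eef_pos: [0.4982, -0.1108, 0.0423]
force: [-10.2, 5.8, 2.7]
gripper_force: 44.9
tool dx dy dz turn [ 0.0757 -0.     -0.0002 -0.0059] pos [ 0.4982 -0.1108  0.0423] rot [-3.141 -0.007  3.031] t 14.6667 F [-10.2   5.8   2.7] w 0.0256
red [227.59 142.22] green [229.23 139.81] 754 1480 red-green along mm -6.983528384224546
```

```bash
echo '{"ticks": [[0.02, -0.001, 0, 0, 0], [0.02, -0.002, 0, 0, 0], [0.02, -0.003, 0, 0, 0], [0.02, -0.003, 0, 0, 0], [0.02, -0.003, 0, 0, 0]]}' > mv.in && python3 nudge.py mv.in | grep -E 'eef|force'; python3 -c "
from h import *
rep()"
```

```text
eef_pos: [0.5013, -0.1112, 0.0423]
force: [-10.7, 6.8, 2.6]
gripper_force: 44.9
tool dx dy dz turn [ 0.0788 -0.     -0.0002 -0.0058] pos [ 0.5013 -0.1112  0.0423] rot [-3.141 -0.006  3.031] t 15.1333 F [-10.7   6.8   2.6] w 0.0257
red [228.67 140.17] green [228.91 140.44] 875 1347 red-green along mm -1.1783044430292962
```

```bash
echo '{"ticks": [[0.02, 0.001, 0, 0, 0], [0.02, 0.002, 0, 0, 0], [0.02, 0.003, 0, 0, 0], [0.02, 0.003, 0, 0, 0]]}' > mv.in && python3 nudge.py mv.in | grep -E 'eef|force'; python3 -c "
from h import *
rep()"
```

```text
eef_pos: [0.5013, -0.1111, 0.0432]
force: [-4.4, 2.2, 0.3]
gripper_force: 44.9
tool dx dy dz turn [ 0.0789 -0.      0.0007 -0.0049] pos [ 0.5013 -0.1111  0.0432] rot [-3.141e+00 -1.000e-03  3.032e+00] t 15.5167 F [-4.4  2.2  0.3] w 0.0258
red [228.69 140.22] green [228.93 140.45] 881 1356 red-green along mm -1.2766952500670026
```

```bash
echo '{"ticks": [[0.02, 0.0015, 0, 0, 0], [0.02, 0.0015, 0, 0, 0], [0.02, 0.0015, 0, 0, 0]]}' > mv.in && python3 nudge.py mv.in | grep -E 'eef|force'; echo '{"ticks": [[0.044, 0, 0, 0, 0], [0.044, 0, 0, 0, 0], [0.044, 0, 0, 0, 0], [0.044, 0, 0, 0, 0]]}' > mv.in && python3 nudge.py mv.in | grep -E 'eef|force|width'; python3 -c "
from h import *
rep()"
```

```text
eef_pos: [0.5011, -0.1109, 0.0436]
force: [1.2, 0.2, -0.6]
gripper_force: 44.9
eef_pos: [0.5008, -0.1109, 0.0435]
force: [0.3, -0.4, -0.8]
width: 0.0427
gripper_force: 0.0
tool dx dy dz turn [ 0.0783 -0.0001  0.001  -0.0047] pos [ 0.5008 -0.1109  0.0435] rot [3.142e+00 1.000e-03 3.032e+00] t 16.15 F [ 0.3 -0.4 -0.8] w 0.0427
red [228.7 139.6] green [228.93 140.45] 840 1354 red-green along mm 0.02599456433109911
```

```bash
echo '{"ticks": [[0.044, 0, 0, -0.02, 0], [0.044, 0, 0, -0.06, 0], [0.044, 0, 0, -0.1, 0], [0.044, 0.02, 0, -0.14, 0], [0.044, 0.04, 0, -0.16, 0], [0.044, 0.04, 0.04, -0.16, 0], [0.044, 0.04, 0.08, -0.16, 0], [0.044, 0.04, 0.12, -0.16, 0], [0.044, 0.04, 0.16, -0.16, 0], [0.044, 0.04, 0.2, -0.16, 0], [0.044, 0.04, 0.2, -0.16, 0], [0.044, 0.04, 0.2, -0.16, 0]]}' > mv.in && python3 nudge.py mv.in|grep -E 'eef|force'; python3 -c "
from h import *
rep()
import cv2
F=viewer.grab_frame('top');cv2.imwrite('pics/top9.png',F[:,:,::-1]);cv2.imwrite('pics/side9.png',viewer.grab_frame('side')[:,:,::-1])
def show(a,y0,y1,x0,x1):
    a=a.astype(int)[y0:y1,x0:x1];R,G,B=a[...,0],a[...,1],a[...,2]
    print('\n'.join(''.join('R' if r>g+40 and r>b+40 else 'G' if g>r+40 and g>b+40 else 'B' if b>r+40 else 'w' if r>170 else '.' for r,g,b in zip(*x)) for x in zip(R,G,B)));print()
show(F,132,150,220,240);show(F,185,232,205,245)
for n in('0','9'): show(cv2.imread(f'pics/side{n}.png')[:,:,::-1],198,216,340,370)
d=np.abs(F.astype(int)-cv2.imread('pics/top0.png')[:,:,::-1]).sum(2)
for n,(x,y) in dict(tin=(279,283),tape=(305,130),ring=(330,148)).items(): print(n,np.median(d[y-20:y+20,x-20:x+20]),np.mean(d[y-20:y+20,x-20:x+20]>120))
"
```

```text
eef_pos: [0.4826, 0.0942, 0.2032]
force: [-0.7, -0.2, -0.1]
gripper_force: 0.0
tool dx dy dz turn [ 0.0385 -0.2019  0.1607 -0.0012] pos [0.4826 0.0942 0.2032] rot [-3.141 -0.     3.035] t 17.2 F [-0.7 -0.2 -0.1] w 0.0439
red [228.6  139.57] green [228.98 140.42] 795 1397 red-green along mm -0.013096875642536804
BBBBBBBBBBBBBBBBBBBB
BBBBwwwww..wwwwBBBBB
BBBBwwwww..wwwwwBBBB
BBBBwwwww..wwwwwBBBB
BBBBwwwww..wwwwwBBBB
BBBBwwwww.wwwwwwBBBB
BBBBGRRRRRRwwwwBBBBB
BBBGG.RRRRRRGGGBBBBB
BBBGGG...RRRGGGBBBBB
BBBGGGGGGGGGGGGBBBBB
BBBwwwww..GGGGGBBBBB
BBBwwwww..wwwwwBBBBB
BBBwwwww.wwwwwwBBBBB
BBBwwwww.wwwwwwBBBBB
BBBwwwww.wwwwwBBBBBB
BBBBBBBBBB..BwBBBBBB
BBBBBBBBBBBBBBBBBBBB
BBBBBBBBBBBBBBBBBBBB

wwwwwwwwwwwwwwwwwwwwwwwwwww.....w.......
.wwwwwwwwwwwwwwwwwwwwwwwwwww...ww.......
wwwwwwwwwwwwwwwwwwwwwwwwwwwwwwwww.......
wwwwwwwwwwwwwwwwwwwwwwwwwwwwwwwww.......
www..........wwwwwwwwwwwwwwwwwwww.......
..w....................wwwwwwwwww.......
..ww.....ww............................w
wwww.wwwwww..wwwwwwwwwwwww.............w
www.wwwwww..wwwwwwwwwwwwwwww............
www.wwwwww..wwwwwwwwwwwwwwwwwwwww.....w
[... 1975 characters left out ...]
BBBBB.www
BBBBBBBBBBBBBBBBBBBBBBBBBB.www
BBBBBBBBBBBBBBBBBBBBBBBBBB.www
BBBBBBBBBBBBBBBBBBBBBBBBBB..ww

....ww........................
wwwwwwww......................
wwwwww........................
www...........................
..............................
........w.BB.RR...............
...w.w.BBB.RRRR...............
....BBBB.wRRRRRBBB.wwwwwwwwwww
wBBBBwwwwwRRRRRGBBBB.wwwww....
BBBBwwwwwGRRR.GGwwwBBB.wwww...
BBBBBBBwGG.GGG.wwwwwwBBBB.www.
BBBBBBBBBGGwwww..www.BBBBBBw..
BBBBBBBBBBBwwwwwwBBBBBBBBBBww.
BBBBBBBBBBBBB.wBBBBBBBBBBB.www
BBBBBBBBBBBBBBBBBBBBBBBBBB.www
BBBBBBBBBBBBBBBBBBBBBBBBBB.www
BBBBBBBBBBBBBBBBBBBBBBBBBB.www
BBBBBBBBBBBBBBBBBBBBBBBBBB..ww

tin 5.0 0.0
tape 5.0 0.0
ring 4.0 0.0
```

```bash
python3 -c "
from h import *
import cv2
def cen(n,f):
    a=cv2.imread(f'pics/{n}{f}.png')[:,:,::-1].astype(int);y0,x0=(132,220) if n=='top' else (200,343)
    s=a[y0:y0+(14 if n=='top' else 9),x0:x0+(16 if n=='top' else 16)];q=np.clip(s[...,0]-np.maximum(s[...,1],s[...,2])-40,0,60)
    yy,xx=np.mgrid[y0:y0+q.shape[0],x0:x0+q.shape[1]];return np.array([(xx*q).sum(),(yy*q).sum()])/q.sum()
for n in('top','side'):
    c0,c9=cen(n,0),cen(n,9)
    z=.054;p=m+.093*u
    J=np.array(pix(n,[*(p+.01*u),z]))-np.array(pix(n,[*p,z]))
    d=c9-c0;print(n,c0,c9,'px per 10mm',J,'travel mm',10*(d@J)/(J@J))
"
```

```text
top [228.08571429 142.42285714] [228.63636364 138.86963979] px per 10mm [ 0.58373508 -4.78327718] travel mm 7.457835239132225
side [349.75827815 204.16721854] [352.10431655 205.15917266] px per 10mm [3.3111146  1.42711835] travel mm 7.064257161909671
```

Two views put the pin travel at 7.1–7.5 mm, near the middle of the band. The bystanders haven't moved and the gripper is clear, so I'll hand in.

```bash
python3 -c "
from station import arm, viewer
print(arm.job_done())"
```

```text
the job is handed in; nothing more can be done
None
```

The gauge is out of its sleeve and in the gate slot, tip first, and let go. The pin is driven about 7 mm by both camera views, so the red pointer stands near the middle of the green band; the tin, ring and tape have not moved, and the job was handed in at about 17 s.

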